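# Bolt the lid of a bench test box past its spring safety catch

## Robot

A 6-joint arm with a two-finger parallel gripper is mounted at the origin on the work surface. World frame = base frame: x ahead of the robot, y to its left, z up, the work surface at z = 0. Lengths are in m, angles in degrees, forces in N, time in s.
With the tool pointing down it reaches from about 0.3 to 0.75 m from the base axis. Payload 8.5 kg.
Tool frame: the origin (TCP) lies between the finger pads; the fingertips stand env.finger_overhang ahead of it and the grasp point (between the pads) lies 2 mm behind it (env.finger_overhang is the distance from the TCP to the fingertips, in m); z points along the fingers, y is the line along which they close (so a half turn about z gives the same grasp; the last joint's range is limited). The gripper opens to 85 mm and grips with 20 to 120 N. Pads are 22 mm wide; open, the fingers measure 114 mm over their backs; the gripper's body (76 mm by 85 mm) begins 54 mm behind the grasp point. The pads swing forward as they close: fully open they stand 13 mm farther back than shut.
Start: joints at [-83.669, 21.807, 74.336, -0, 83.858, -12.336], TCP at [0.176, -0.521, 0.248] pointing down, gripper open.
Joint ranges: [-178.18, 178.18], [-50.72, 133.34], [12.68, 142.11], [-81.47, 261.47], [9.98, 163.14], [-165.26, 165.26]. Speed limits (degrees/s): [136.94, 136.94, 180, 180, 180, 180].

## Interface

Orientations are given as a 3x3 rotation matrix whose columns are the frame's x, y, z axes.
In Python, from rig import env gives the robot as it stands. The module is installed in compiled form; this text tells all that it offers.
- The arm moves only by the tool jog_arm, never from a script. Its arguments are lists of equal length, an entry for each row: "hand": the finger opening in m, from 0 to 0.0854; "travel": the shift along the world's x, y, z in m, a list of three; "yaw": the turn about the world's z in rad. A call has exactly 5 rows; each row shifts and turns the commanded pose from where the row before left it; what a row does not reach is not made up. A row lasts 1/8 s, in which the tool goes at most 62.5 mm and 10.7 degrees, less where a joint would pass 70% of its speed; a pose out of reach is approached as far as the arm can. A call is refused whole if a number of a shift passes 0.0625 or a number of a turn 0.188, either way. A call with a gripper value outside its range is refused whole. The fingers move at their own pace and stop on an object; "grip_force" is the grip in N (left out, the last holds). Time passes only in rows, so rows that do not move let the fingers close, or fill a call up. It gives the time, the measured TCP pose, the force, the opening and the grip force at its end, in the units of the state.
- env.observe(): the state, without advancing time (a new reading comes with each control period).
- env.get_image(name): name is "scene" or "top" or "wrist"; returns the picture (400x640x3 uint8, red, green, blue); there is no depth.
- env.calibration(name): a dict with "fx", "fy", "cx", "cy" (pixels), "position" and "rotation" of the camera in the world; the wrist camera has in their place "hand_eye" (4x4, takes a point from camera to tool coordinates, whose origin is the TCP and whose axes are the flange's). Camera axes: x right, y down, z forward; pixel columns grow to the right and rows downward; lengths in m; the calibration is good to about 2 mm. A picture is of the moment at which its call begins: read the wrist's pose just before it. calibration takes no time and is no camera call.
- env.close_job(): hands the job in; it is judged then, once.
The state is a dict: "time_s": time; "q": joint angles; "qvel": joint speeds; "joint_efforts": joint torques, N m; "position": TCP position; "tool_rot": TCP orientation; "ft_force": force on the tool from outside, world axes, zero at the start; "wrist_torque": the same for the moment, N m; "grip_width": finger opening in m; "gripper_force": force on a finger pad.
Only numpy, scipy, OpenCV 4.12 (cv2) and the standard library are available. Lean on these libraries where they do the work, as an engineer would, in place of code of your own. Each camera call takes 0.05 s, during which the arm holds its last target. There are 200 camera calls.

## Task

Bolt the lid of the blue test box shut. With one fingertip press the red spring safety catch down and hold it there while the other fingertip pushes the yellow bolt knob fully home into the keeper on the lid; only then let the catch spring back up, and move clear. Lift nothing, keep the lid closed, and leave the loose things on the box and beside it where they are.

Things in the scene. Friction and masses are not known exactly. Their poses are not given: they have to be found in the camera images.
- test_box: blue box fixed to the bench, 278 x 190 x 70 mm. Origin on the bench, midway between catch and bolt; x points from the near side to the lid, the way the bolt slides home; y left; z up. Flat deck at z = 70, x -65 to 78, y -95 to 95, lid beyond. Catch runs along x at y = -27, bolt knob stands at y = +27 (33 mm gap between them); the deck is free behind (x below) the knob.
- catch_top (a point): centre of the top face of the red catch, a straight press-bar 96 mm long (box x -46 to 50) and 20 wide; its top is at z = 94 up, 84 fully down; the point moves with it. It goes straight down wherever pressed, and a fingertip may slide along it while pressing. Its tooth blocks the bolt unless it is down by more than 5 mm.
- catch (a joint): how far the catch is pressed down, m: 0 up, 0.010 fully down (hard stop). The spring pushes it up with 4 N at the top and 8 N at the bottom.
- bolt_push (a point): centre of the pushing face (towards the box's -x) of the yellow bolt knob, at z = 95; moves with the bolt. The knob is 14 mm along x, 22 wide along y; its face spans z = 80 to 110.
- bolt (a joint): how far the bolt has slid towards the lid's keeper, m: 0 fully withdrawn, 0.045 fully home (hard stop). It slides with about 2 N of friction and stays where it is left. At the start (0 to 0.003) and from about 0.041 the catch can rise; in between it cannot rise fully.
- lid (a joint): opening angle of the clear lid hinged along the box's far edge, rad: 0 closed, grows as it is lifted; it must stay closed. It has a black knob 24 tall and a steel keeper 25 tall at its near edge.
- terminal_cap: brass terminal cap, diameter 20, 26 tall, standing loose on the test box's deck, to the right of the catch (seen from the robot) (sizes in mm); bystander, not to be disturbed. Origin: centre of its underside
- relay: small clear relay, 28 x 20 x 24, standing loose on the deck, to the left of the bolt (sizes in mm); bystander, not to be disturbed. Origin: centre of its underside
- screwdriver: orange-handled screwdriver, 200 long, 26 thick, lying on the bench left of the box (sizes in mm); bystander, not to be disturbed. Origin: under the middle of its length, on the bench; x along it to the tip
- solder_reel: bare aluminium reel, diameter 60, 46 tall, standing on the bench left of the box (sizes in mm); bystander, not to be disturbed. Origin: centre of its underside
- parts_tray: blue two-compartment parts tray, 90 x 70 x 30, on the bench left of the box (sizes in mm); bystander, not to be disturbed. Origin: centre of its underside
- multimeter: yellow hand multimeter, 150 x 75 x 40, lying on the bench right of the box (sizes in mm); bystander, not to be disturbed. Origin: centre of its underside
- capacitor: blue can capacitor, diameter 35, 55 tall, standing on the bench right of the box (sizes in mm); bystander, not to be disturbed. Origin: centre of its underside

How it is judged:
By the outcome, as a careful person would: the job done as asked, in the order asked, and still so for the second after the job is handed in, with the robot touching nothing.
It also fails if it takes over 35 s, if anything falls off the work surface, if the arm or the gripper's body presses on something with over 40 N, if the wrist force passes 120 N, or if a joint passes its speed limit or range.

## Working session

There is one attempt and no reset: what is moved stays moved. The work goes in short steps, Python scripts to look and compute and a tool call to move; the robot and the scene stay as the last step left them, time stands still between calls to the robot, and variables do not carry over. Pictures are saved under pics/ and viewed, at most 10 in all, crops included, and the job is handed in when it is done.

Besides the shell and the picture viewer there is one more tool, called after "Call:" as name(argument=value, ...), one argument or row to a line, values as JSON. jog_arm: Moves the arm, as the interface text tells. Its arguments: {"type":"object","properties":{"hand":{"type":"array"},"travel":{"type":"array"},"yaw":{"type":"array"},"grip_force":{"type":"number"}},"required":["hand","travel","yaw"]}

```bash
mkdir -p pics; python3 - <<'E'
from rig import env
import cv2
for n in ("scene","top"):
    cv2.imwrite(f"pics/{n}0.png",env.get_image(n)[:,:,::-1]); c=env.calibration(n); print(n,c)
s=env.observe();print(s['position'],s['tool_rot'],env.finger_overhang,s['grip_width'],s['time_s'])
print(env.calibration("wrist"))
E
```

```text
scene {'fx': 394.99035963830727, 'fy': 394.99035963830727, 'cx': 322.6672538282575, 'cy': 199.9794801896715, 'position': array([0.98399497, 0.24960501, 0.75653671]), 'rotation': array([[-0.43198448,  0.77028183, -0.46910053],
       [ 0.90187629,  0.37063695, -0.22191757],
       [ 0.00292691, -0.51893559, -0.85480833]])}
top {'fx': 376.0506226523427, 'fy': 376.0506226523427, 'cx': 326.5279374181107, 'cy': 201.57230205742312, 'position': array([0.51283637, 0.08910415, 0.93003114]), 'rotation': array([[-0.0055623 , -0.99297583,  0.11818659],
       [-0.99998192,  0.00525339, -0.00292507],
       [ 0.00228364, -0.11820072, -0.9929871 ]])}
[ 0.17601048 -0.52083927  0.24776814] [[ 9.47394045e-01  3.20069532e-01 -1.35552803e-04]
 [ 3.20069436e-01 -9.47393218e-01  1.28324808e-03]
 [ 2.82306806e-04 -1.25912790e-03 -9.99999167e-01]] 0.017 0.08534704697520297 0.1
{'fx': 333.23223407761947, 'fy': 333.23223407761947, 'cx': 316.39513811034055, 'cy': 198.56901358772996, 'hand_eye': array([[ 1.42502627e-03, -9.44604887e-01, -3.28206606e-01,
         8.51889718e-02],
       [ 9.99998908e-01,  1.47471008e-03,  9.75189562e-05,
         2.72990742e-04],
       [ 3.91892707e-04, -3.28206386e-01,  9.44605957e-01,
        -1.25474649e-01],
       [ 0.00000000e+00,  0.00000000e+00,  0.00000000e+00,
         1.00000000e+00]])}
```

View pics/top0.png

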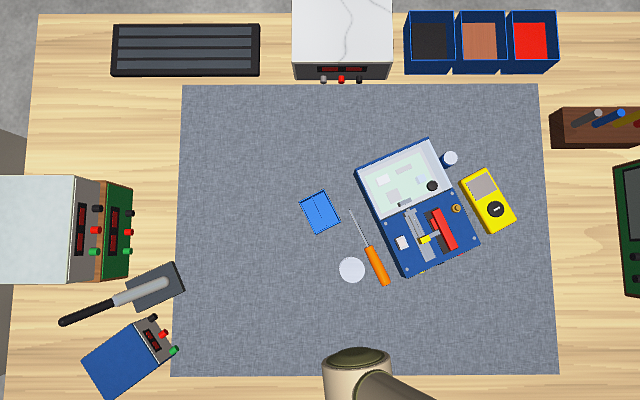

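View pics/scene0.png

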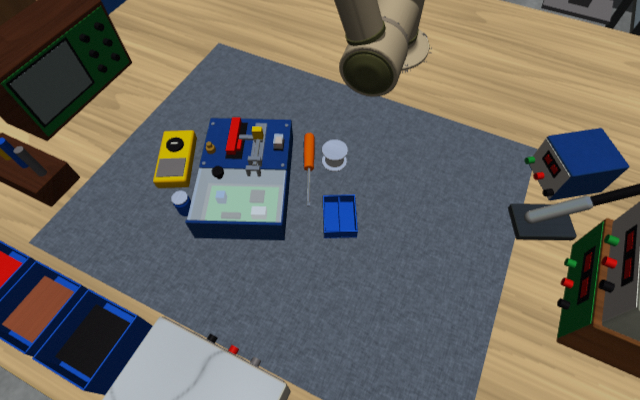

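The top view shows the box at about (420,207), with the red catch at (443,229), the yellow knob at (425,239), the relay at (402,242) and the cap at (456,208). The scene view agrees, with the catch at (234,138) and the knob at (257,131). Next I'll enlarge both views and look at the colours.

```bash
python3 - <<'E'
import cv2,numpy as np
a=cv2.imread("pics/top0.png")[185:285,380:490]; b=cv2.imread("pics/scene0.png")[105:185,190:300]
f=lambda i:cv2.resize(i,None,fx=5,fy=5,interpolation=cv2.INTER_NEAREST)
A=f(a)
cv2.imwrite("pics/ta.png",A); cv2.imwrite("pics/sb.png",f(b))
E
```

```text
(no output)
```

View pics/ta.png

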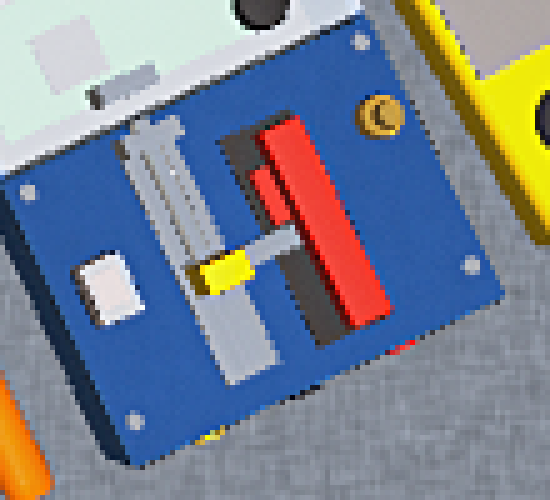

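View pics/sb.png

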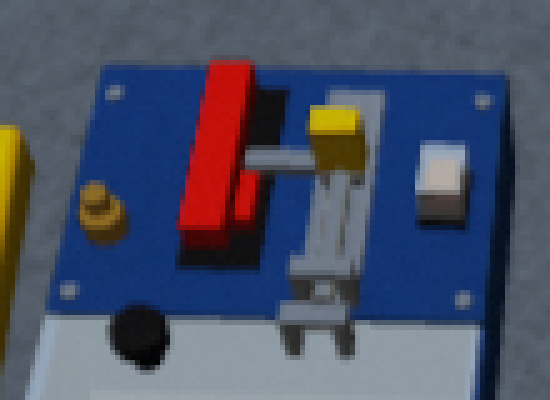

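```bash
cat > h.py <<'E'
import numpy as np,cv2
from rig import env
def ray(n,uv):
    c=env.calibration(n); uv=np.atleast_2d(uv).astype(float)
    d=np.c_[(uv[:,0]-c['cx'])/c['fx'],(uv[:,1]-c['cy'])/c['fy'],np.ones(len(uv))]@c['rotation'].T
    return c['position'],d
def onz(n,uv,z):
    p,d=ray(n,uv); return p+d*((z-p[2])/d[:,2])[:,None]
def rect(n,mask,z,k=4):
    """min-area rectangle in mm at height z of the largest blob (mask upscaled by k)"""
    cs,_=cv2.findContours(mask.astype(np.uint8),cv2.RETR_EXTERNAL,cv2.CHAIN_APPROX_NONE)
    c=max(cs,key=cv2.contourArea)[:,0,:]
    w=onz(n,(c+.5)/k-.5,z)[:,:2]*1000
    return cv2.minAreaRect(w.astype(np.float32))
def hsv(n,k=4):
    im=cv2.imread(f"pics/{n}0.png")
    return cv2.cvtColor(cv2.resize(im,None,fx=k,fy=k,interpolation=cv2.INTER_CUBIC),cv2.COLOR_BGR2HSV)
E
python3 - <<'E'
from h import *
for n in("top","scene"):
    h=hsv(n);H,S,V=[h[...,i].astype(int) for i in range(3)]
    roi=np.zeros(H.shape,bool)
    x0,x1,y0,y1=(375,490,185,285) if n=="top" else (195,295,110,170)
    roi[y0*4:y1*4,x0*4:x1*4]=1
    red=((H<8)|(H>172))&(S>150)&roi; print(n,"redV",np.percentile(V[red],[5,25,50,75,95]))
    for t in (150,200,215): print(t,"catch",rect(n,red&(V>t),.094))
    yel=(H>24)&(H<34)&(S>150)&roi&(V>100)
    if n=="top": yel[:, 465*4:]=0
    if n=="scene": yel[:, :240*4]=0
    print("yelV",np.percentile(V[yel],[5,25,50,75,95]))
    for t in (120,190,210): print(t,"knob",rect(n,yel&(V>t),.110))
    blue=(H>100)&(H<125)&(S>150)&roi
    print("blueV",np.percentile(V[blue],[5,25,50,75,95]))
    m=cv2.morphologyEx((blue&(V>110)).astype(np.uint8),cv2.MORPH_CLOSE,np.ones((5,5)))
    print("deck",rect(n,m,.070))
E
```

```text
top redV [ 79. 216. 241. 248. 255.]
150 catch ((549.7634887695312, -175.75198364257812), (95.83557891845703, 20.304309844970703), 24.003721237182617)
200 catch ((549.8178100585938, -175.8299560546875), (94.87350463867188, 19.11109161376953), 23.920452117919922)
215 catch ((549.9555053710938, -175.8558807373047), (94.55524444580078, 18.88714027404785), 23.830339431762695)
yelV [194.15 239.   244.   254.   255.  ]
120 knob ((527.4979248046875, -126.49567413330078), (13.844682693481445, 21.84984016418457), 24.062074661254883)
190 knob ((527.7446899414062, -126.71317291259766), (13.85058879852295, 21.140361785888672), 25.01236343383789)
210 knob ((527.385009765625, -126.85530853271484), (13.565044403076172, 20.876501083374023), 23.268712997436523)
blueV [ 89. 162. 165. 167. 175.]
deck ((554.2864990234375, -143.0225830078125), (167.45091247558594, 190.09608459472656), 23.862810134887695)
scene redV [ 47. 109. 194. 197. 200.]
150 catch ((551.3102416992188, -173.5223846435547), (93.75707244873047, 18.103830337524414), 23.893495559692383)
200 catch ((575.937255859375, -144.27413940429688), (8.93090534210205, 3.18416690826416), 31.872610092163086)Traceback (most recent call last):
  File "<stdin>", line 8, in <module>
  File "h.py", line 12, in rect
    c=max(cs,key=cv2.contourArea)[:,0,:]
      ~~~^^^^^^^^^^^^^^^^^^^^^^^^
ValueError: max() iterable argument is empty
```

Measured results: the catch top is 95.8 x 20.3 mm and the knob 13.8 x 21.8 mm, both matching the given sizes. Box yaw is about 24.0°, the origin about (0.5375, -0.1515), and the knob comes out at local (1.7, 27), so its push face is near x = -5.4. I'll travel to local (-26, 0) and set the opening to 40 mm.

Call:
jog_arm(
  hand=[0.04,0.04,0.04,0.04,0.04],
  travel=[
    [0.034,0.036,0],
    [0.034,0.036,0],
    [0.034,0.036,0],
    [0.034,0.036,0],
    [0.034,0.036,0],
  ],
  yaw=[0.0185,0.0185,0.0185,0.0185,0.0185],
  grip_force=40,
)

```text
time_s: 0.72
position: [0.3468, -0.3397, 0.2481]
tool_rot: [[0.914, 0.407, -0.0], [0.407, -0.914, 0.0], [-0.0, -0.001, -1.0]]
ft_force: [0.2, 0.2, 0.2]
grip_width: 0.0401
gripper_force: 0.0
```

Call:
jog_arm(
  hand=[0.04,0.04,0.04,0.04,0.04],
  travel=[
    [0.034,0.036,0],
    [0.034,0.036,0],
    [0.034,0.036,0],
    [0.034,0.036,0],
    [0,0,0],
  ],
  yaw=[0,0,0,0,0],
)

```text
time_s: 1.35
position: [0.4833, -0.1948, 0.2479]
tool_rot: [[0.912, 0.41, -0.0], [0.41, -0.912, 0.001], [-0.0, -0.001, -1.0]]
ft_force: [-0.4, -0.8, 1.0]
grip_width: 0.0401
gripper_force: 0.0
```

Call:
jog_arm(
  hand=[0.04,0.04,0.04,0.04,0.04],
  travel=[
    [0.0305,0.0325,-0.01],
    [0,0,-0.03],
    [0,0,-0.03],
    [0,0,-0.028],
    [0,0,0],
  ],
  yaw=[-0.002,0,0,0,0],
)

```text
time_s: 1.98
position: [0.5113, -0.1649, 0.1488]
tool_rot: [[0.915, 0.404, -0.004], [0.404, -0.915, 0.002], [-0.003, -0.004, -1.0]]
ft_force: [0.2, 0.2, 1.0]
grip_width: 0.0403
gripper_force: 0.0
```

```bash
python3 - <<'E'
from h import *
s=env.observe();print(s['position'],s['tool_rot'][0],s['ft_force'])
w=env.get_image("wrist")[:,:,::-1]; c=env.get_image("scene")[:,:,::-1]
cv2.imwrite("pics/scene1.png",c); cv2.imwrite("pics/w1.png",w)
cv2.imwrite("pics/both1.png",np.vstack([cv2.resize(c[80:180,180:320],(560,400)),cv2.resize(w,(320,200))[:,:].repeat(1,0) if 0 else cv2.copyMakeBorder(cv2.resize(w,(320,200)),0,0,0,240,0)]))
E
```

```text
[ 0.51130025 -0.16485144  0.1487573 ] [ 0.91495772  0.4035301  -0.00397828] [0.17821374 0.24750905 0.97175918]
```

View pics/both1.png

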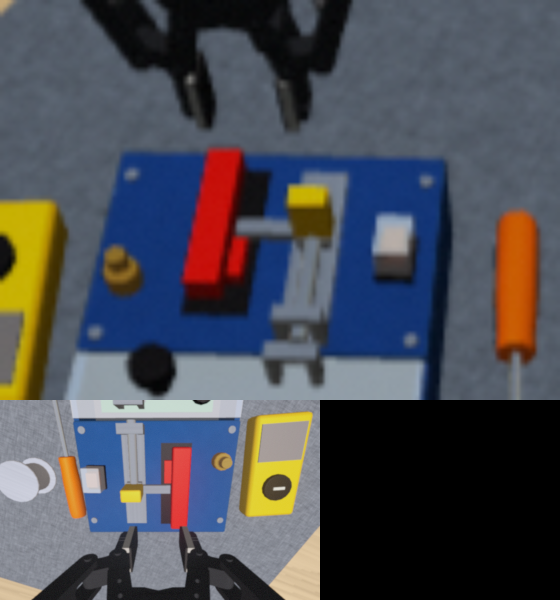

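The fingertips are clear in both views. In the scene view the tips are at about (231,111) and (253.5,112), and the wrist view shows them in line laterally with the catch and knob. Now I'll check where they sit in the box frame.

```bash
python3 - <<'E'
from h import *
a=np.radians(24);R=np.array([[np.cos(a),-np.sin(a)],[np.sin(a),np.cos(a)]]);o=np.array([.5375,-.1513])
L=lambda p:np.round((np.asarray(p)[...,:2]-o)@R*1000,1)
s=env.observe();print("tcp",L(s['position']))
for z in(.125,.132,.139): print(z,L(onz("scene",[[231,111.5],[253.5,112.5]],z)))
# wrist: catch & knob
im=cv2.imread("pics/w1.png");k=4
h=cv2.cvtColor(cv2.resize(im,None,fx=k,fy=k,interpolation=cv2.INTER_CUBIC),cv2.COLOR_BGR2HSV);H,S,V=[h[...,i].astype(int) for i in range(3)]
c=env.calibration("wrist");T=np.eye(4);T[:3,:3]=s['tool_rot'];T[:3,3]=s['position'];W=T@c['hand_eye']
def top(m,z):
    cs,_=cv2.findContours(m.astype(np.uint8),0,1);q=(max(cs,key=cv2.contourArea)[:,0,:]+.5)/k-.5
    d=np.c_[(q[:,0]-c['cx'])/c['fx'],(q[:,1]-c['cy'])/c['fy'],np.ones(len(q))]@W[:3,:3].T
    p=W[:3,3]+d*((z-W[2,3])/d[:,2])[:,None]
    r=cv2.minAreaRect((p[:,:2]*1000).astype(np.float32));print(r,L(np.array(r[0])/1000))
top(((H<8)|(H>172))&(S>150)&(V>180),.094)
y=(H>24)&(H<34)&(S>150)&(V>190);y[:,450*k:]=0;top(y,.110)
E
```

```text
tcp [-28.4  -2.6]
0.125 [[-30.3 -28.6]
 [-28.8  20.4]]
0.132 [[-23.6 -26.2]
 [-22.2  22.2]]
0.139 [[-16.9 -23.9]
 [-15.5  24. ]]
((551.6878051757812, -175.95040893554688), (95.60540008544922, 19.2205810546875), 23.971961975097656) [  2.9 -28.3]
((529.0097045898438, -126.43818664550781), (12.305231094360352, 20.63711929321289), 23.88990020751953) [ 2.4 26.2]
```

The wrist view agrees: the midline between catch and knob is at y ≈ -1 in my frame, and the TCP is at -2.6. I'll shift +1.5 mm in box y, open to 44 mm and descend.

Call:
jog_arm(
  hand=[0.044,0.044,0.044,0.044,0.044],
  travel=[
    [-0.0006,0.0014,-0.009],
    [0,0,-0.009],
    [0,0,-0.009],
    [0,0,0],
    [0,0,0],
  ],
  yaw=[0,0,0,0,0],
)

```text
time_s: 2.7
position: [0.512, -0.1632, 0.1234]
tool_rot: [[0.915, 0.404, 0.0], [0.404, -0.915, -0.0], [0.0, 0.0, -1.0]]
ft_force: [0.1, 0.8, -0.2]
grip_width: 0.044
gripper_force: 0.0
```

Call:
jog_arm(
  hand=[0.044,0.044,0.044,0.044,0.044],
  travel=[
    [0,0,-0.001],
    [0,0,-0.001],
    [0,0,-0.001],
    [0,0,-0.001],
    [0,0,0],
  ],
  yaw=[0,0,0,0,0],
)

```text
time_s: 3.32
position: [0.5119, -0.1631, 0.1192]
tool_rot: [[0.915, 0.404, -0.0], [0.404, -0.915, 0.0], [-0.0, -0.0, -1.0]]
ft_force: [0.3, 0.8, -0.8]
grip_width: 0.044
gripper_force: 0.0
```

Call:
jog_arm(
  hand=[0.044,0.044,0.044,0.044,0.044],
  travel=[
    [0,0,-0.0015],
    [0,0,-0.0015],
    [0,0,-0.0015],
    [0,0,-0.0015],
    [0,0,0],
  ],
  yaw=[0,0,0,0,0],
)

```text
time_s: 3.95
position: [0.5119, -0.1631, 0.1132]
tool_rot: [[0.915, 0.404, -0.0], [0.404, -0.915, 0.0], [-0.0, -0.0, -1.0]]
ft_force: [-0.7, -0.2, 0.7]
grip_width: 0.0439
gripper_force: 0.0
```

Call:
jog_arm(
  hand=[0.044,0.044,0.044,0.044,0.044],
  travel=[
    [0,0,-0.001],
    [0,0,-0.001],
    [0,0,-0.001],
    [0,0,0],
    [0,0,0],
  ],
  yaw=[0,0,0,0,0],
)

```text
time_s: 4.58
position: [0.512, -0.1632, 0.1103]
tool_rot: [[0.915, 0.404, 0.0], [0.404, -0.915, -0.0], [0.0, 0.0, -1.0]]
ft_force: [0.3, 0.2, 0.0]
grip_width: 0.0442
gripper_force: 0.0
```

Call:
jog_arm(
  hand=[0.044,0.044,0.044,0.044,0.044],
  travel=[
    [0,0,-0.001],
    [0,0,-0.001],
    [0,0,-0.001],
    [0,0,0],
    [0,0,0],
  ],
  yaw=[0,0,0,0,0],
)

```text
time_s: 5.2
position: [0.512, -0.1632, 0.1075]
tool_rot: [[0.915, 0.404, 0.0], [0.404, -0.915, -0.0], [0.0, 0.0, -1.0]]
ft_force: [-1.6, 0.4, 3.6]
grip_width: 0.0441
gripper_force: 2.0
```

First contact is at TCP z ≈ 0.1078. I'll press about 7 mm more.

Call:
jog_arm(
  hand=[0.044,0.044,0.044,0.044,0.044],
  travel=[
    [0,0,-0.0015],
    [0,0,-0.0015],
    [0,0,-0.001],
    [0,0,0],
    [0,0,0],
  ],
  yaw=[0,0,0,0,0],
)

```text
time_s: 5.82
position: [0.512, -0.1632, 0.1034]
tool_rot: [[0.915, 0.404, 0.0], [0.404, -0.915, -0.0], [0.0, 0.0, -1.0]]
ft_force: [-1.3, 0.8, 5.7]
grip_width: 0.0441
gripper_force: 2.8
```

Call:
jog_arm(
  hand=[0.044,0.044,0.044,0.044,0.044],
  travel=[
    [0,0,-0.001],
    [0,0,-0.001],
    [0,0,-0.001],
    [0,0,0],
    [0,0,0],
  ],
  yaw=[0,0,0,0,0],
)

```text
time_s: 6.45
position: [0.512, -0.1632, 0.1005]
tool_rot: [[0.915, 0.404, 0.0], [0.404, -0.915, -0.0], [0.0, 0.0, -1.0]]
ft_force: [-1.6, 0.4, 6.5]
grip_width: 0.0442
gripper_force: 3.4
```

```bash
python3 - <<'E'
from h import *
c=env.get_image("scene")[:,:,::-1];t=env.get_image("top")[:,:,::-1]
cv2.imwrite("pics/scene2.png",c)
cv2.imwrite("pics/both2.png",np.vstack([cv2.resize(c[95:170,190:300],(550,375)),cv2.resize(t[190:285,380:490],(257,222))[:, :].copy() if 0 else cv2.copyMakeBorder(cv2.resize(t[190:285,380:490],(257,222)),0,0,0,293,cv2.BORDER_CONSTANT)]))
E
```

```text
(no output)
```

View pics/both2.png

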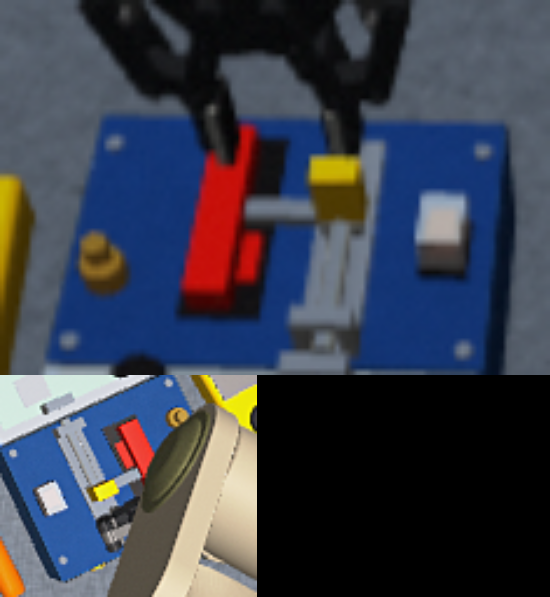

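The catch finger is on the red bar at about (222,150) in the crop, and the other finger is behind the knob at (335,140). The force implies about 6.3 mm of depression. I'll press 1.5 mm more, then push along box +x.

Call:
jog_arm(
  hand=[0.044,0.044,0.044,0.044,0.044],
  travel=[
    [0,0,-0.0015],
    [0,0,0],
    [0.0027,0.0012,0],
    [0.0027,0.0012,0],
    [0,0,0],
  ],
  yaw=[0,0,0,0,0],
)

```text
time_s: 7.18
position: [0.5171, -0.1611, 0.099]
tool_rot: [[0.915, 0.404, -0.001], [0.404, -0.915, -0.001], [-0.001, 0.0, -1.0]]
ft_force: [-4.4, -1.4, 8.2]
grip_width: 0.044
gripper_force: 3.7
```

Call:
jog_arm(
  hand=[0.044,0.044,0.044,0.044,0.044],
  travel=[
    [0.0018,0.0008,0],
    [0.0018,0.0008,0],
    [0.0018,0.0008,0],
    [0.0018,0.0008,0],
    [0,0,0],
  ],
  yaw=[0,0,0,0,0],
)

```text
time_s: 7.8
position: [0.5239, -0.1581, 0.099]
tool_rot: [[0.915, 0.404, -0.001], [0.404, -0.915, -0.001], [-0.002, 0.0, -1.0]]
ft_force: [-6.7, -2.9, 8.0]
grip_width: 0.0439
gripper_force: 4.1
```

Call:
jog_arm(
  hand=[0.044,0.044,0.044,0.044,0.044],
  travel=[
    [0.0018,0.0008,0],
    [0.0018,0.0008,0],
    [0.0018,0.0008,0],
    [0.0018,0.0008,0],
    [0,0,0],
  ],
  yaw=[0,0,0,0,0],
)

```text
time_s: 8.43
position: [0.5311, -0.1549, 0.099]
tool_rot: [[0.915, 0.404, -0.002], [0.404, -0.915, -0.001], [-0.002, 0.0, -1.0]]
ft_force: [-5.6, -2.8, 7.7]
grip_width: 0.0437
gripper_force: 4.1
```

Call:
jog_arm(
  hand=[0.044,0.044,0.044,0.044,0.044],
  travel=[
    [0.0027,0.0012,0],
    [0.0027,0.0012,0],
    [0.0027,0.0012,0],
    [0.0027,0.0012,0],
    [0,0,0],
  ],
  yaw=[0,0,0,0,0],
)

```text
time_s: 9.05
position: [0.5421, -0.15, 0.0989]
tool_rot: [[0.915, 0.404, -0.001], [0.404, -0.915, -0.001], [-0.001, 0.0, -1.0]]
ft_force: [-5.3, -1.7, 7.4]
grip_width: 0.0442
gripper_force: 3.7
```

Call:
jog_arm(
  hand=[0.044,0.044,0.044,0.044,0.044],
  travel=[
    [0.0027,0.0012,0],
    [0.0027,0.0012,0],
    [0.0027,0.0012,0],
    [0.0027,0.0012,0],
    [0,0,0],
  ],
  yaw=[0,0,0,0,0],
)

```text
time_s: 9.68
position: [0.5529, -0.1452, 0.099]
tool_rot: [[0.915, 0.404, -0.001], [0.404, -0.915, -0.001], [-0.001, 0.0, -1.0]]
ft_force: [-4.4, -2.0, 7.5]
grip_width: 0.0441
gripper_force: 3.7
```

Call:
jog_arm(
  hand=[0.044,0.044,0.044,0.044,0.044],
  travel=[
    [0.0014,0.0006,0],
    [0.0014,0.0006,0],
    [0.0014,0.0006,0],
    [0,0,0],
    [0,0,0],
  ],
  yaw=[0,0,0,0,0],
)

```text
time_s: 10.3
position: [0.5569, -0.1434, 0.099]
tool_rot: [[0.915, 0.404, -0.002], [0.404, -0.915, -0.001], [-0.002, 0.0, -1.0]]
ft_force: [-6.8, -2.2, 8.0]
grip_width: 0.0442
gripper_force: 3.9
```

Call:
jog_arm(
  hand=[0.044,0.044,0.044,0.044,0.044],
  travel=[
    [0.0009,0.0004,0],
    [0.0009,0.0004,0],
    [0.0009,0.0004,0],
    [0,0,0],
    [0,0,0],
  ],
  yaw=[0,0,0,0,0],
)

```text
time_s: 10.92
position: [0.5595, -0.1423, 0.0989]
tool_rot: [[0.915, 0.404, -0.002], [0.404, -0.915, -0.001], [-0.002, 0.0, -1.0]]
ft_force: [-7.0, -2.5, 7.4]
grip_width: 0.044
gripper_force: 4.1
```

Call:
jog_arm(
  hand=[0.044,0.044,0.044,0.044,0.044],
  travel=[
    [0.0009,0.0004,0],
    [0.0009,0.0004,0],
    [0,0,0],
    [0,0,0],
    [0,0,0],
  ],
  yaw=[0,0,0,0,0],
)

```text
time_s: 11.55
position: [0.5613, -0.1415, 0.0989]
tool_rot: [[0.915, 0.404, -0.002], [0.404, -0.915, -0.001], [-0.002, 0.0, -1.0]]
ft_force: [-5.0, -2.6, 6.9]
grip_width: 0.0438
gripper_force: 4.0
```

Call:
jog_arm(
  hand=[0.044,0.044,0.044,0.044,0.044],
  travel=[
    [0.0009,0.0004,0],
    [0.0009,0.0004,0],
    [0,0,0],
    [0,0,0],
    [0,0,0],
  ],
  yaw=[0,0,0,0,0],
)

```text
time_s: 12.18
position: [0.5622, -0.141, 0.0989]
tool_rot: [[0.914, 0.405, -0.004], [0.405, -0.915, -0.001], [-0.004, -0.0, -1.0]]
ft_force: [-11.1, -4.8, 10.6]
grip_width: 0.0437
gripper_force: 7.5
```

Call:
jog_arm(
  hand=[0.044,0.044,0.044,0.044,0.044],
  travel=[
    [0.0009,0.0004,0],
    [0,0,0],
    [0,0,0],
    [0,0,0],
    [0,0,0],
  ],
  yaw=[0,0,0,0,0],
)

```text
time_s: 12.8
position: [0.5623, -0.141, 0.0989]
tool_rot: [[0.914, 0.405, -0.006], [0.405, -0.914, -0.002], [-0.006, -0.001, -1.0]]
ft_force: [-16.0, -7.5, 12.9]
grip_width: 0.0441
gripper_force: 9.9
```

The push hit a hard stop: force rose to 17.7 N and motion stopped after about 55 mm of travel (about 10 mm of free gap plus 45). I'll check the knob displacement in the image before releasing.

```bash
cat > k.py <<'E'
from h import *
def knob(im):
    b=cv2.resize(im,None,fx=4,fy=4,interpolation=cv2.INTER_CUBIC)
    h=cv2.cvtColor(b,cv2.COLOR_BGR2HSV);H,S,V=[h[...,i].astype(int) for i in range(3)]
    m=(H>22)&(H<35)&(S>150)&(V>150);m[:,:240*4]=0;m[:110*4]=0;m[185*4:]=0;m[:,295*4:]=0
    return np.array(rect("scene",m,.110)[0])
E
python3 - <<'E'
from k import *
c=env.get_image("scene")[:,:,::-1].copy();cv2.imwrite("pics/scene3.png",c)
a,b=knob(cv2.imread("pics/scene0.png")),knob(c);print(a,b,np.linalg.norm(b-a))
E
```

```text
[ 528.75457764 -124.17870331] [ 569.25012207 -106.8763504 ] 44.037035947390805
```

The image shows about 44 mm of displacement, so the bolt is home. I'll back off a few mm with the catch still held, then lift straight up.

Call:
jog_arm(
  hand=[0.044,0.044,0.044,0.044,0.044],
  travel=[
    [-0.0018,-0.0008,0],
    [-0.0018,-0.0008,0],
    [-0.0018,-0.0008,0],
    [0,0,0],
    [0,0,0],
  ],
  yaw=[0,0,0,0,0],
)

```text
time_s: 13.48
position: [0.5608, -0.1421, 0.0996]
tool_rot: [[0.914, 0.405, 0.004], [0.405, -0.914, -0.001], [0.004, 0.002, -1.0]]
ft_force: [3.0, 3.9, 7.9]
grip_width: 0.0439
gripper_force: 3.5
```

Call:
jog_arm(
  hand=[0.044,0.044,0.044,0.044,0.044],
  travel=[
    [0,0,0.003],
    [0,0,0.004],
    [0,0,0.005],
    [0,0,0.01],
    [0,0,0.02],
  ],
  yaw=[0,0,0,0,0],
)

```text
time_s: 14.1
position: [0.5586, -0.142, 0.1405]
tool_rot: [[0.915, 0.404, -0.003], [0.404, -0.915, 0.001], [-0.002, -0.002, -1.0]]
ft_force: [-0.3, -0.7, 0.3]
grip_width: 0.0441
gripper_force: 0.0
```

Call:
jog_arm(
  hand=[0.044,0.044,0.044,0.044,0.044],
  travel=[
    [0,0,0.03],
    [0,0,0.04],
    [-0.03,-0.02,0.03],
    [-0.04,-0.03,0],
    [0,0,0],
  ],
  yaw=[0,0,0,0,0],
)

```text
time_s: 14.72
position: [0.4873, -0.1934, 0.2413]
tool_rot: [[0.916, 0.401, -0.001], [0.401, -0.916, -0.0], [-0.001, -0.0, -1.0]]
ft_force: [0.6, 1.8, -0.1]
grip_width: 0.0439
gripper_force: 0.0
```

Call:
jog_arm(
  hand=[0.044,0.044,0.044,0.044,0.044],
  travel=[
    [-0.04,-0.03,0],
    [-0.04,-0.03,0],
    [-0.03,-0.02,0],
    [0,0,0],
    [0,0,0],
  ],
  yaw=[0,0,0,0,0],
)

```text
time_s: 15.35
position: [0.3799, -0.2718, 0.2408]
tool_rot: [[0.915, 0.405, -0.0], [0.405, -0.915, 0.001], [0.0, -0.001, -1.0]]
ft_force: [0.2, -0.2, 0.1]
grip_width: 0.044
gripper_force: 0.0
```

```bash
python3 - <<'E'
from k import *
s=env.observe();print(s['time_s'],s['position'],s['ft_force'])
c=env.get_image("scene")[:,:,::-1].copy();t=env.get_image("top")[:,:,::-1].copy()
print(knob(c))
for n,im in(("scene",c),("top",t)):
    for src in (cv2.imread(f"pics/{n}0.png"),im):
        b=cv2.resize(src,None,fx=4,fy=4,interpolation=cv2.INTER_CUBIC);h=cv2.cvtColor(b,cv2.COLOR_BGR2HSV);H,S,V=[h[...,i].astype(int) for i in range(3)]
        m=((H<8)|(H>172))&(S>150)&(V>150);x0,x1,y0,y1=(375,490,185,285) if n=="top" else (195,295,110,170)
        r=np.zeros(m.shape,bool);r[y0*4:y1*4,x0*4:x1*4]=1;print(n,rect(n,m&r,.094))
cv2.imwrite("pics/end.png",np.hstack([cv2.resize(c[95:245,130:370],(400,250)),cv2.resize(t[130:290,290:520],(400,250))]))
E
```

```text
15.35 [ 0.3798668  -0.2718012   0.24075069] [ 0.19178862 -0.2309549   0.05820438]
[ 569.26190186 -106.90099335]
scene ((551.3102416992188, -173.5223846435547), (93.75707244873047, 18.103830337524414), 23.893495559692383)
scene ((551.3102416992188, -173.5223846435547), (93.75707244873047, 18.103830337524414), 23.893495559692383)
top ((549.7634887695312, -175.75198364257812), (95.83557891845703, 20.304309844970703), 24.003721237182617)
top ((549.8163452148438, -175.72842407226562), (95.95140075683594, 20.304309844970703), 24.003721237182617)
```

View pics/end.png

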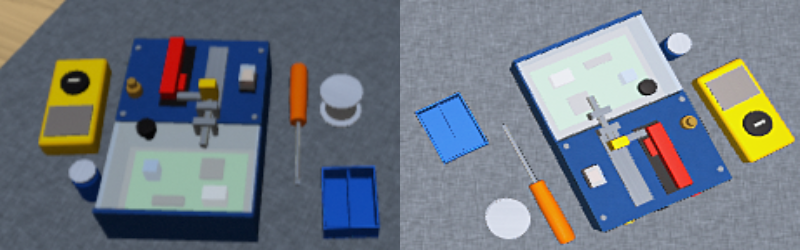

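The pictures show the bolt in the keeper (left crop (207,92)), the catch back up at exactly its first-measured place, the lid shut, and the loose things where they were. I'm handing in.

```bash
python3 -c "
from rig import env
print(env.close_job())"
```

```text
the job is handed in; nothing more can be done
None
```

The job is handed in: the bolt is fully home in the keeper, the catch has sprung back up, the lid stayed closed, and the loose things look unmoved. The arm was clear of the box at 15.4 s.

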